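# Pull the stuck cooktop knob for washing

## Task

One control knob is still stuck on the glass cooktop and has to be washed: set the stirrup puller's foot down on the glass before the knob, slide it under until the throat bears lightly against the shaft, and pull the knob straight up off the shaft with the puller, keeping the fingers off it. Stand the puller upright in the wash tray with the knob still in it, set down gently, not dropped, and let go. Do not lean on the glass or shove the shaft, and leave the saucepan, plates and shaker where they are.

Things in the scene. Friction and masses are not known exactly. Their poses are not given: they have to be found in the camera images.
- puller: Steel stirrup-shaped knob puller with a brown wooden handle, 0.22 kg, 89 mm tall, 56 mm wide (y), standing on its flat U-shaped foot. Origin: centre of its underside, straight below the handle; z up the handle, x to the open side. Two legs, inner faces at y = +-24 mm, rise to a bridge 44 to 49 mm up; the knob fits between them from the +x side.
- puller_throat (a point): Middle of the closed end of the slot in the puller's foot, on its underside: 8 mm behind (-x) the puller's origin. Foot: 4 mm plate, x = -20 to +21 mm, y = -28 to +28 mm from the origin; slot 19 mm wide, flaring to 27 mm at its open +x end. With the throat against a shaft's collar the puller's origin is in line with that shaft.
- puller_grip (a point): Point to grip, in the middle of the puller's wooden handle, 72 mm above the underside. Handle: upright block 24 mm in the puller's x, 16 mm in its y, from 49 to 89 mm up. Grip across y from above: the bridge's top is 23 mm below this point.
- knob: Satin metal-coloured control knob on its shaft: skirt 40 mm across, 30 mm above, grip bar on top, 24 mm tall, 0.045 kg. Origin: centre of its underside, when seated 6 to 11 mm above the glass. A spring catch holds it: about 8 to 14 N straight up, a snap within the first 4 mm, clear of the shaft after 12 mm. Then it rests loose on the puller's foot.
- shaft: Upright control shaft under the knob. Origin: on its axis, 7 mm below the seated knob's underside; z up. The glass lies between 4 mm below and 1 mm above this level: feel for it. At its foot a steel collar 16 mm in diameter, on which the knob sits. Sideways it gives about 1 mm per 12 N, 1 mm at most, and must not be pushed with over 10 N.
- cooktop: Black two-zone cooktop, fixed, 290 mm wide (y), 510 mm deep (x). Its glass control strip, x = -65 to 48 mm, lies in a stiff rubber seal 4 to 9 mm above the counter and bears at most 10 N. Origin: on the counter below the middle of the row of two controls; x points away from the user's edge. Controls 55 mm either side along y; either may have the knob, the other is a bare shaft.
- tray: Open grey plastic wash tray, fixed, 280 mm (x) by 180 mm (y), 50 mm high, walls and floor 4 mm thick. Origin: centre of its underside on the counter. It stands on one side of the cooktop and the puller on the other.
- spare_knob: The other control knob, same size and shape as the stuck one, already lying upright and loose in the +x half of the tray. Origin: centre of its underside.
- saucepan: Steel saucepan, 166 mm across and 55 mm high, with a long black handle, on the rear zone of the cooktop. Origin: centre of its underside.
- plates: Stack of five pale plates, 150 mm across, 32 mm high, on the counter. Origin: centre of its underside.
- shaker: Glass salt shaker with a steel cap, 42 mm in diameter, 85 mm tall. Origin: centre of its underside.
There are look-alikes about, which are no part of the job. What is shaped like the puller but black or yellow is not meant. What is shaped like the knob but blue or purple is not meant.

How it is judged:
By the outcome, as a careful person would: the job done as asked, in the order asked, and still so for the second after the job is handed in, with the robot touching nothing.
It also fails if it takes over 67 s, if anything falls off the work surface, if the arm or the gripper's body presses on something with over 40 N, if the wrist force passes 120 N, or if a joint passes its speed limit or range.

## Robot

A 7-joint arm with a two-finger parallel gripper is mounted at the origin on the work surface. World frame = base frame: x ahead of the robot, y to its left, z up, the work surface at z = 0. Lengths are in mm, angles in rad, forces in N, time in s.
With the tool pointing down it reaches from about 400 to 875 mm from the base axis. Payload 4.4 kg.
Tool frame: the origin (TCP) lies where the fingers leave the gripper's body, on its centre line; the fingertips stand 73 mm ahead of it and the grasp point (between the pads) lies 54 mm ahead of it; z points along the fingers, y is the line along which they close (so a half turn about z gives the same grasp; the last joint's range is limited). The gripper opens to 85 mm and grips with 20 to 120 N. Pads are 22 mm wide; open, the fingers measure 114 mm over their backs; the gripper's body (76 mm by 85 mm) begins 54 mm behind the grasp point. The pads swing forward as they close: fully open they stand 13 mm farther back than shut.
Start: joints at [-1.259, 0.628, 0.038, 1.517, -0.027, 0.996, -0.02], TCP at [239.75, 604.183, 303.913] pointing down, gripper open.
Joint ranges: [-3.06, 3.06], [-0.37, 2.12], [-1.25, 1.32], [0.18, 2.47], [-1.1, 4.24], [0.23, 1.98], [-2.94, 2.94]. Speed limits (rad/s): [2.57, 2.57, 3.14, 3.14, 3.14, 3.14, 3.14].

## Interface

Orientations are given as [roll, pitch, yaw] about the fixed x, y, z axes, in that order (R = Rz(yaw) Ry(pitch) Rx(roll)).
In Python, from cell import ctrl gives the robot as it stands.
- The arm moves only by the tool send_rows, never from a script. Its argument "rows" is a list that holds one entry, the list of rows, each a list of 6 numbers: the shift along the tool's x, y, z in cm, then the turn, a rotation vector about the tool's x, y, z in rad. In form: [[[tx, ty, tz, wx, wy, wz], ...]]. A call has 1 to 10 rows; each row is the pose to reach, as a shift and turn from the pose commanded when the call began, along the tool's axes at that moment; what a row does not reach only later rows make up. A row lasts 1/10 s, in which the tool goes at most 50 mm and 8.59 degrees, less where a joint would pass 70% of its speed; a pose out of reach is approached as far as the arm can. A call with a gripper value outside its range is refused whole. "grip" is the closure in counts, from 0 (fully open) to 255 (shut), set as the call begins (left out, the last holds). The fingers move at their own pace and stop on an object; the grip force is fixed at half the most. Time passes only in rows, so rows that repeat a pose let the fingers close. It gives the time, the measured TCP pose, the force, the opening and the grip force at its end, in the units of the state.
- ctrl.read_state(): the state, without advancing time (a new reading comes with each control period).
- ctrl.get_image(name): name is "side" or "top"; returns a dict with "pixels" (384x512x3 uint8, red, green, blue), "fx", "fy", "cx", "cy" (pixels), "D" ([k1, k2, p1, p2, k3] as OpenCV has them; the pictures are not rectified), "extrinsics" (4x4, takes a point from camera to world coordinates). Camera axes: x right, y up, looking along -z (the intrinsics and any distortion apply to the point x, -y, -z); pixel columns grow to the right and rows downward; lengths in mm; the calibration is good to about 2 mm. A picture is of the moment at which its call begins. There is no depth.
- ctrl.finish_job(): hands the job in; it is judged then, once.
The state is a dict: "clock": time; "qpos": joint angles; "qd": joint speeds; "tau": joint torques, N m; "eef_pos": TCP position; "tool_rot": TCP orientation; "force": force on the tool from outside, world axes, zero at the start; "torque": the same for the moment, N m; "width": finger opening in mm; "gripper_force": force on a finger pad.
Only numpy, scipy, OpenCV 4.12 (cv2) and the standard library are available. Lean on these libraries where they do the work, as an engineer would, in place of code of your own. Each camera call takes 0.05 s, during which the arm holds its last target. There are 200 camera calls.

## Working session

There is one attempt and no reset: what is moved stays moved. The work goes in short steps, Python scripts to look and compute and a tool call to move; the robot and the scene stay as the last step left them, time stands still between calls to the robot, and variables do not carry over. Pictures are saved under pics/ and viewed, at most 11 in all, crops included, and the job is handed in when it is done.

Besides the shell and the picture viewer there is one more tool, called after "Request:" as name(argument=value, ...), one argument or row to a line, values as JSON. send_rows: Moves the arm, as the interface text tells. Its arguments: {"type":"object","properties":{"rows":{"type":"array","items":{"type":"array","items":{"type":"array","items":{"type":"number"}}}},"grip":{"type":"number"}},"required":["rows"]}

```bash
mkdir -p pics; ls
cat > h.py <<'E'
import numpy as np, cv2
from cell import ctrl
def grab(n,f=None):
    im=ctrl.get_image(n)
    if f: cv2.imwrite(f,cv2.cvtColor(np.asarray(im["pixels"]),cv2.COLOR_RGB2BGR))
    return im
def K(im): return np.array([[im["fx"],0,im["cx"]],[0,im["fy"],im["cy"]],[0,0,1.]])
def ray(im,u,v):
    p=cv2.undistortPoints(np.array([[[u,v]]],float),K(im),np.array(im["D"],float))[0,0]
    T=np.array(im["extrinsics"]); d=T[:3,:3]@np.array([p[0],-p[1],-1.]); return T[:3,3],d/np.linalg.norm(d)
def onz(im,u,v,z):
    o,d=ray(im,u,v); return o+d*(z-o[2])/d[2]
def proj(im,P):
    T=np.array(im["extrinsics"]); c=T[:3,:3].T@(np.array(P,float)-T[:3,3]); c=c*[1,-1,-1]
    return cv2.projectPoints(c.reshape(1,1,3),np.zeros(3),np.zeros(3),K(im),np.array(im["D"],float))[0].ravel()
def tri(a,ua,b,ub):
    o1,d1=ray(a,*ua);o2,d2=ray(b,*ub)
    s=np.linalg.lstsq(np.c_[d1,-d2],o2-o1,rcond=None)[0]; p,q=o1+s[0]*d1,o2+s[1]*d2
    return (p+q)/2,np.linalg.norm(p-q)
E
python3 - <<'E'
from h import *
a=grab("top","pics/top0.png");b=grab("side","pics/side0.png")
print(a["extrinsics"],a["fx"],b["extrinsics"],b["fx"]);s=ctrl.read_state();print(s)
E
```

```text
pics
[[-2.06078500e-02  9.94947294e-01 -9.82608675e-02  4.71951350e+02]
 [-9.99734591e-01 -2.15193813e-02 -8.22575432e-03 -6.76333673e+01]
 [-1.02987051e-02  9.80652731e-02  9.95126695e-01  1.05906983e+03]
 [ 0.00000000e+00  0.00000000e+00  0.00000000e+00  1.00000000e+00]] 377.46190604862005 [[-9.98676533e-01  3.24281229e-02 -3.99199116e-02  5.29731841e+02]
 [-5.03821801e-02 -7.72809253e-01  6.32635357e-01  6.30859235e+02]
 [-1.03352999e-02  6.33809337e-01  7.73420265e-01  9.17363275e+02]
 [ 0.00000000e+00  0.00000000e+00  0.00000000e+00  1.00000000e+00]] 370.1710389076817
{'clock': 0.1, 'qpos': array([-1.25880124,  0.62922582,  0.03844149,  1.51826502, -0.02699784,
        0.99630505, -0.02001896]), 'qd': array([ 0.00133605, -0.00156999, -0.00056362, -0.0015273 ,  0.00081027,
        0.00181149, -0.00074553]), 'tau': array([ 2.89907090e-03, -5.64524531e+01,  1.23051547e+00, -1.93972582e+01,
        1.13314801e-02,  5.50925164e-03, -1.15274979e-06]), 'eef_pos': array([239.57535855, 603.76982812, 303.09986188]), 'tool_rot': array([-3.13990725e+00,  1.53739467e-05,  2.76378250e+00]), 'force': array([-0.64757962,  1.05416153,  0.20462798]), 'torque': array([-0.00545978,  0.00893898, -0.00716843]), 'gripper_force': 0.0, 'width': 85.47072006532099}
```

View pics/top0.png

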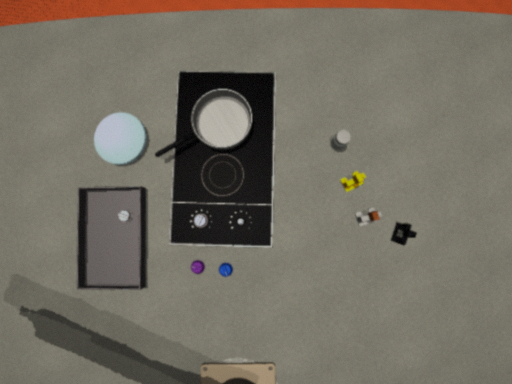

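View pics/side0.png

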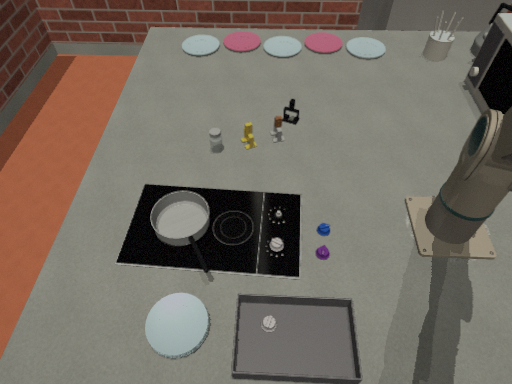

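Top view: steel/brown puller at (369,216), with look-alikes in yellow (353,181) and black (403,233). Stuck knob at (201,220) on the cooktop. The other knobs are the spare in the tray (124,216), purple (197,267) and blue (226,270), and the bare shaft is at (240,221). In the side view the puller is at (278,128), the stuck knob at (277,245) and the tray at the bottom. I choose the brown-handled puller and the metal knob on the cooktop, and check both in a close crop.

Run:
```python
from h import *
a=cv2.imread("pics/top0.png");b=cv2.imread("pics/side0.png")
f=lambda im,u,v:cv2.resize(im[v-24:v+24,u-32:u+32],(400,300),interpolation=cv2.INTER_CUBIC)
cv2.imwrite("pics/c1.png",np.vstack([np.hstack([f(a,369,216),f(b,278,128)]),np.hstack([f(a,201,220),f(b,277,245)])]))
```

```text
(no output)
```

View pics/c1.png

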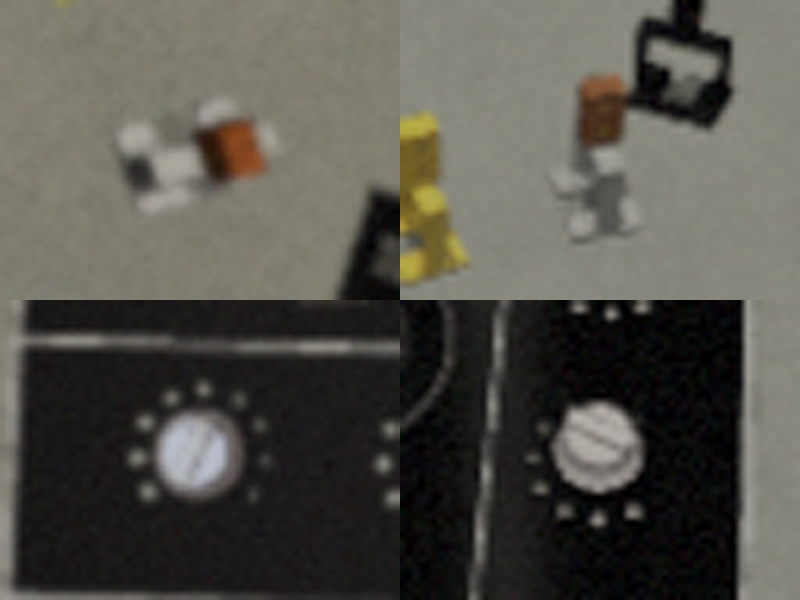

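The crop confirms the brown-handled steel puller (upright) and the metal knob seated on the cooktop. For the puller's yaw I'll map both views onto its foot and bridge planes.

Run:
```python
from h import *
a=grab("top");b=grab("side")
def cen(im,lo,hi,box):
    hsv=cv2.cvtColor(np.asarray(im["pixels"]),cv2.COLOR_RGB2HSV);m=cv2.inRange(hsv,lo,hi)
    u0,v0,u1,v1=box;mm=np.zeros_like(m);mm[v0:v1,u0:u1]=m[v0:v1,u0:u1]
    v,u=np.nonzero(mm);return (u.mean(),v.mean()),len(u),(u.min(),v.min(),u.max(),v.max())
ha=cen(a,(3,110,50),(14,255,255),(350,200,390,232));hb=cen(b,(3,110,50),(14,255,255),(262,105,292,145))
print(ha,hb);P,e=tri(a,ha[0],b,hb[0]);print("handle",P,e)
out=[]
for z in(4,49,89):
    row=[]
    for im in(a,b):
        N=300;s=0.45
        x=P[0]+(N/2-np.arange(N))*s; y=P[1]+(N/2-np.arange(N))*s   # up=+x, left=+y
        g=np.stack(np.meshgrid(x,y,indexing='ij'),-1).reshape(-1,2)
        T=np.array(im["extrinsics"]);c=(np.c_[g,np.full(len(g),z)]-T[:3,3])@T[:3,:3]*[1,-1,-1]
        p=cv2.projectPoints(c.reshape(-1,1,3),np.zeros(3),np.zeros(3),K(im),np.array(im["D"],float))[0].reshape(N,N,2).astype(np.float32)
        w=cv2.remap(np.asarray(im["pixels"]),p,None,cv2.INTER_CUBIC);cv2.drawMarker(w,(150,150),(0,255,0),0,12);row.append(w)
    out.append(np.vstack(row))
o=np.hstack(out)[:,:,::-1];cv2.imwrite("pics/c2.png",cv2.resize(o,(800,533)))
```

```text
((np.float64(374.58181818181816), np.float64(215.36363636363637)), 55, (np.int64(370), np.int64(211), np.int64(378), np.int64(219))) ((np.float64(277.6140350877193), np.float64(120.78947368421052)), 57, (np.int64(275), np.int64(116), np.int64(281), np.int64(126)))
handle [ 501.21623464 -372.41158426   70.94738573] 3.1020439453669746
```

View pics/c2.png

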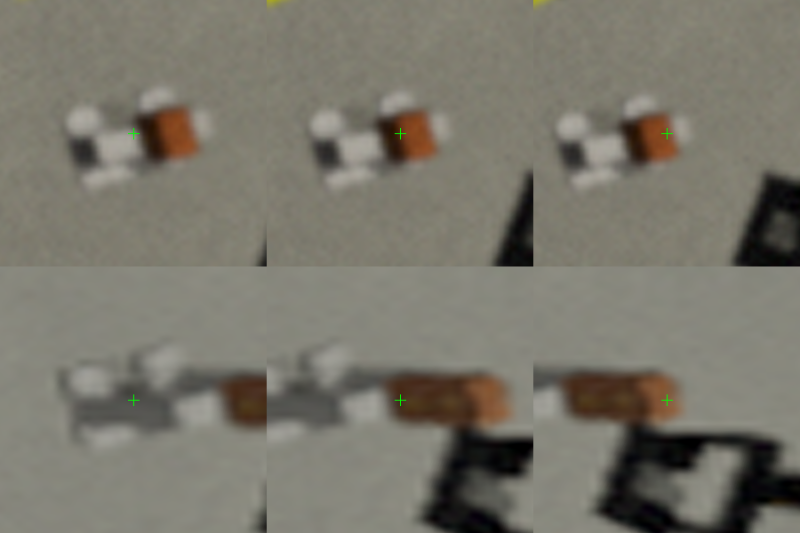

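The puller stands with its open side facing about world yaw +17°, and its origin is near (501,-371). Triangulated handle height is 71 mm (72 expected). Next I measure the knob, shaft row and tray, and work out the first moves.

```bash
cat >> h.py <<'E'
from scipy.spatial.transform import Rotation as Ro
def to(x,y,z,yaw,frm=None):
    """tool-frame shift cm and rotvec from measured pose to (x,y,z,tool down,yaw deg)"""
    s=ctrl.read_state(); p=s["eef_pos"];R=Ro.from_euler("xyz",s["tool_rot"])
    if frm is not None: p=np.array(frm[:3]);R=Ro.from_euler("xyz",[np.pi,0,np.radians(frm[3])])
    T=Ro.from_euler("xyz",[np.pi,0,np.radians(yaw)])
    return np.round(np.r_[R.inv().apply(np.array([x,y,z])-p)/10,(R.inv()*T).as_rotvec()],3).tolist()
E
python3 - <<'E'
from h import *
a=grab("top");b=grab("side")
# knob: bright blob in box
def blob(im,box,th):
    g=cv2.cvtColor(np.asarray(im["pixels"]),cv2.COLOR_RGB2GRAY);u0,v0,u1,v1=box
    m=(g[v0:v1,u0:u1]>th).astype(np.uint8);n,l,st,c=cv2.connectedComponentsWithStats(m)
    i=1+st[1:,4].argmax();return c[i]+[u0,v0],st[i]
for nm,ba,bb in(("knob",(192,211,210,229),(268,236,288,256)),("spare",(115,207,133,225),(260,313,279,334))):
    A=blob(a,ba,110);B=blob(b,bb,110);print(nm,A,B,tri(a,A[0],b,B[0]))
# cooktop corners from top view dark region, z=~8
g=cv2.cvtColor(np.asarray(a["pixels"]),cv2.COLOR_RGB2GRAY);m=(g<60).astype(np.uint8)
m[:, :160]=0;m[:,290:]=0;m[260:]=0;m[:60]=0
m=cv2.morphologyEx(m,cv2.MORPH_CLOSE,np.ones((15,15)))
c=max(cv2.findContours(m,0,2)[0],key=cv2.contourArea);r=cv2.minAreaRect(c);print(r)
hull=cv2.approxPolyDP(c,8,True)[:,0];print(hull.tolist());print([onz(a,*p,7)[:2].round(1).tolist() for p in hull])
for p in[(79,188),(145,187),(147,287),(79,288)]: print("tray",onz(a,*p,50)[:2].round())
print("bare shaft",onz(a,240.5,220.5,20)[:2],onz(b,279,214,20)[:2])
print(to(600,150,304,90),to(501.5,-371.5,230,17,(600,150,304,90)))
E
```

```text
knob (array([199.39090909, 219.94545455]), array([  2,   3,  12,  12, 110], dtype=int32)) (array([276.09160305, 244.12977099]), array([  2,   2,  13,  14, 131], dtype=int32)) (array([500.21343631,  96.05924053,  26.64621309]), np.float64(2.317377605842373))
spare (array([122.68376068, 215.51282051]), array([  2,   3,  12,  13, 117], dtype=int32)) (array([268.58762887, 322.99484536]), array([  1,   2,  17,  17, 194], dtype=int32)) (array([516.06580812, 313.11100445,  22.47026793]), np.float64(1.925377422198412))
((215.699462890625, 157.759033203125), (111.68875885009766, 171.75042724609375), 1.153450608253479)
[[180, 72], [176, 140], [160, 150], [174, 156], [171, 241], [269, 244], [272, 73]]
[[934.6, 156.1], [729.2, 165.7], [701.4, 212.0], [682.7, 171.2], [442.2, 179.7], [429.2, -93.4], [923.1, -114.5]]
tray [592. 430.]
tray [591. 241.]
tray [322. 236.]
tray [318. 427.]
bare shaft [495.52469464 -16.30985925] [493.61702612 -11.53548574]
[-50.238, -28.913, -0.023, -0.001, 0.0, 1.193] [-52.15, -9.85, 7.4, -0.0, -0.0, 1.274]
```

Request:
send_rows(
  rows=[
    [[-50,-29,0,0,0,1.19],[-50,-29,0,0,0,1.19],[-50,-29,0,0,0,1.19],[-50,-29,0,0,0,1.19],[-50,-29,0,0,0,1.19],[-50,-29,0,0,0,1.19],[-50,-29,0,0,0,1.19],[-50,-29,0,0,0,1.19],[-50,-29,0,0,0,1.19],[-50,-29,0,0,0,1.19]],
  ],
  grip=100,
)

```text
clock: 1.3
eef_pos: [550.2, 210.0, 304.0]
tool_rot: [3.141, -0.0, 1.574]
force: [0.4, 0.4, 0.6]
width: 52.1
gripper_force: 0.0
```

Run:
```python
from h import *
s=ctrl.read_state();print(s["clock"],s["eef_pos"],s["tool_rot"],s["width"]);print(to(501.5,-371.5,230,17))
```

```text
1.3 [550.15593802 210.02442472 304.01433838] [ 3.14136307e+00 -1.94292866e-04  1.57416219e+00] 52.08864068304938
[-58.137, -5.063, 7.389, 0.0, -0.0, 1.277]
```

Request:
send_rows(
  rows=[
    [[-58.1,-5.1,7.4,0,0,1.277],[-58.1,-5.1,7.4,0,0,1.277],[-58.1,-5.1,7.4,0,0,1.277],[-58.1,-5.1,7.4,0,0,1.277],[-58.1,-5.1,7.4,0,0,1.277],[-58.1,-5.1,7.4,0,0,1.277],[-58.1,-5.1,7.4,0,0,1.277],[-58.1,-5.1,7.4,0,0,1.277],[-58.1,-5.1,7.4,0,0,1.277],[-58.1,-5.1,7.4,0,0,1.277]],
  ],
)

```text
clock: 2.3
eef_pos: [507.2, -284.4, 240.6]
tool_rot: [-3.142, -0.0, 0.296]
force: [0.4, -0.6, -0.4]
width: 52.1
gripper_force: 0.0
```

Run:
```python
from h import *
s=ctrl.read_state();print(s["clock"],s["eef_pos"],s["tool_rot"],s["width"]);print(to(501.5,-371.5,230,17))
```

```text
2.3 [ 507.22125722 -284.38537002  240.59047755] [-3.14158046e+00 -3.25569399e-06  2.95785322e-01] 52.14109570586963
[-3.087, 8.166, 1.059, -0.0, -0.0, -0.001]
```

Request:
send_rows(
  rows=[
    [[-3.1,8.2,1,0,0,0],[-3.1,8.2,1,0,0,0],[-3.1,8.2,1,0,0,0],[-3.1,8.2,1,0,0,0],[-3.1,8.2,1,0,0,0]],
  ],
)

```text
clock: 2.8
eef_pos: [502.2, -368.6, 230.7]
tool_rot: [-3.14, -0.001, 0.298]
force: [-0.6, 0.4, 0.9]
width: 51.9
gripper_force: 0.0
```

Run:
```python
from h import *
a=grab("top");b=grab("side","pics/s1.png")
s=ctrl.read_state();print(s["clock"],s["eef_pos"],s["tool_rot"],s["width"]);print(to(501.5,-371.5,128,17))
f=lambda im,u,v:cv2.resize(np.asarray(im["pixels"])[v-36:v+36,u-48:u+48,::-1],(400,300),interpolation=cv2.INTER_CUBIC)
cv2.imwrite("pics/c3.png",np.hstack([f(a,374,215),f(b,278,110)]))
```

```text
2.9 [ 502.55000412 -368.35064568  230.95618815] [-3.14045630e+00 -7.13819015e-04  2.99410463e-01] 52.145722940078166
[-0.201, 0.282, 10.295, -0.001, -0.001, 0.003]
```

View pics/c3.png

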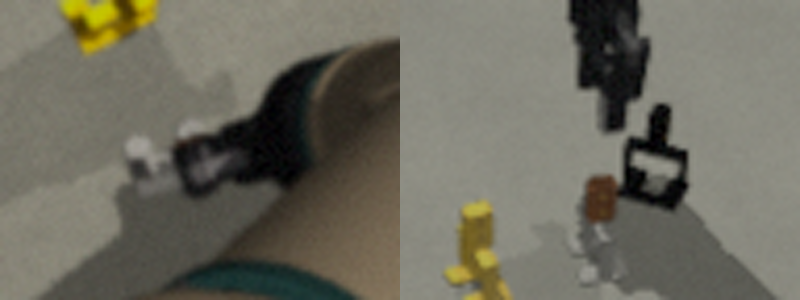

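The gripper hangs above the brown handle in the side view (fingers (610,120), handle (600,195)), aligned as planned. I descend now.

Request:
send_rows(
  rows=[
    [[-0.2,0.28,3,0,0,0],[-0.2,0.28,6,0,0,0],[-0.2,0.28,8,0,0,0],[-0.2,0.28,9.5,0,0,0],[-0.2,0.28,10.3,0,0,0],[-0.2,0.28,10.3,0,0,0],[-0.2,0.28,10.3,0,0,0]],
  ],
)

```text
clock: 3.6
eef_pos: [501.0, -373.8, 128.8]
tool_rot: [3.14, -0.001, 0.297]
force: [0.1, -0.3, 0.6]
width: 51.8
gripper_force: 0.0
```

Run:
```python
from h import *
a=grab("top");b=grab("side")
s=ctrl.read_state();print(s["eef_pos"],s["force"]);print(to(501.5,-371.5,127,17))
f=lambda im,u,v:cv2.resize(np.asarray(im["pixels"])[v-24:v+24,u-32:u+32,::-1],(400,300),interpolation=cv2.INTER_CUBIC)
cv2.imwrite("pics/c4.png",np.hstack([f(a,374,215),f(b,278,120)]))
```

```text
[ 501.05432549 -374.00730011  129.09303863] [ 0.18717452 -0.28569204  0.94090642]
[0.116, -0.227, 0.209, 0.002, -0.001, 0.0]
```

View pics/c4.png

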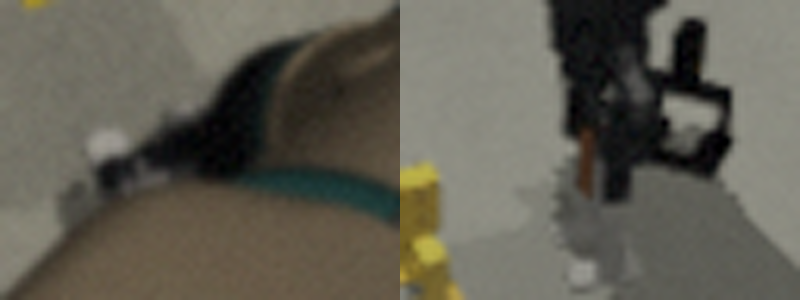

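The near finger overlaps the handle as expected for yaw 17° (handle visible at (588,160), finger at (613,160)). I centre by 2 mm and close.

Request:
send_rows(
  rows=[
    [[0.1,-0.2,0.1,0,0,0],[0.1,-0.2,0.1,0,0,0],[0.1,-0.2,0.1,0,0,0]],
  ],
)

```text
clock: 4.0
eef_pos: [501.1, -371.2, 127.2]
tool_rot: [3.141, -0.0, 0.297]
force: [-0.1, 0.7, -0.5]
width: 51.9
gripper_force: 0.0
```

Request:
send_rows(
  rows=[
    [[0,0,0,0,0,0],[0,0,0,0,0,0],[0,0,0,0,0,0],[0,0,0,0,0,0],[0,0,0,0,0,0],[0,0,0,0,0,0],[0,0,0,0,0,0],[0,0,0,0,0,0]],
  ],
  grip=255,
)

```text
clock: 4.8
eef_pos: [500.9, -371.3, 126.9]
tool_rot: [-3.142, 0.0, 0.297]
force: [0.9, 0.2, -1.8]
width: 15.0
gripper_force: 59.3
```

Request:
send_rows(
  rows=[
    [[0,0,-1,0,0,0],[0,0,-4,0,0,0],[0,0,-8,0,0,0],[0,0,-8,0,0,0],[0,0,-8,0,0,0]],
  ],
)

```text
clock: 5.3
eef_pos: [501.4, -371.6, 208.5]
tool_rot: [3.14, -0.002, 0.297]
force: [-0.2, -0.5, -2.4]
width: 15.1
gripper_force: 59.5
```

Run:
```python
from h import *
s=ctrl.read_state();print(s["eef_pos"],s["force"],s["width"]);print(to(430,99,200,-2.7))
```

```text
[ 501.35972579 -371.57358753  208.460971  ] [-0.24661835 -0.47627262 -2.40347138] 15.146559470682822
[6.941, -47.088, 0.774, 0.001, -0.002, 0.344]
```

Request:
send_rows(
  rows=[
    [[0.3,-2,0,0,0,0.03],[1,-6,0,0,0,0.07],[1.7,-11,0,0,0,0.11],[2.4,-16,0,0,0,0.15],[3.1,-21,0,0,0,0.19],[3.8,-26,0,0,0,0.23],[4.6,-31,0,0,0,0.27],[5.3,-36,0.2,0,0,0.31],[6.0,-41,0.4,0,0,0.344],[6.6,-45,0.6,0,0,0.344]],
  ],
)

```text
clock: 6.3
eef_pos: [430.8, 80.9, 200.1]
tool_rot: [3.142, 0.003, -0.047]
force: [1.2, -0.1, -2.3]
width: 15.3
gripper_force: 59.2
```

Request:
send_rows(
  rows=[
    [[0.3,-2.1,0.2,0,0,0],[0.3,-2.1,0.2,0,0,0],[0.3,-2.1,0.2,0,0,0],[0.3,-2.1,0.2,0,0,0]],
  ],
)

```text
clock: 6.7
eef_pos: [436.2, 97.9, 198.8]
tool_rot: [3.141, 0.001, -0.049]
force: [0.3, -0.4, -1.3]
width: 14.8
gripper_force: 59.5
```

Run:
```python
from h import *
a=grab("top");b=grab("side")
s=ctrl.read_state();print(s["clock"],s["eef_pos"],s["tool_rot"],s["force"],s["width"])
for z in(73,4):
  for im in (a,b): print(proj(im,(s["eef_pos"][0],s["eef_pos"][1],z)))
f=lambda im,u,v:cv2.resize(np.asarray(im["pixels"])[v-27:v+27,u-36:u+36,::-1],(400,300),interpolation=cv2.INTER_CUBIC)
cv2.imwrite("pics/c5.png",np.hstack([f(a,201,228),f(b,287,233)]))
```

```text
6.8 [436.36764036  97.71474838 198.98401364] [ 3.14107952e+00  2.04620368e-04 -4.99570274e-02] [-0.18724648 -0.34347897 -2.4533746 ] 15.16976680155532
[196.2165614  243.60132107]
[301.18018999 236.60777345]
[200.32749283 242.64017394]
[298.95802349 249.75766589]
```

View pics/c5.png

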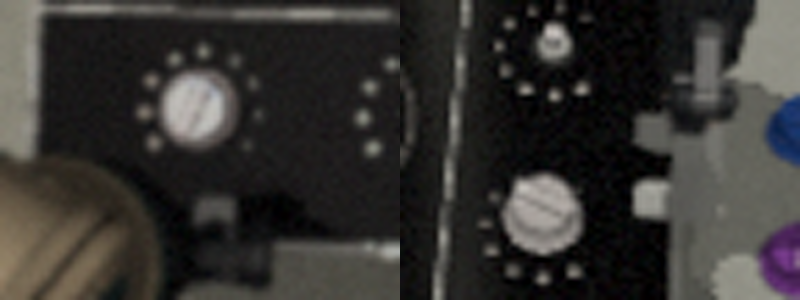

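Run:
```python
from h import *
a=grab("top");b=grab("side")
s=ctrl.read_state();p=s["eef_pos"];yw=s["tool_rot"][2];R=lambda x,y,z:(p[0]+x*np.cos(yw)-y*np.sin(yw),p[1]+x*np.sin(yw)+y*np.cos(yw),p[2]-126.9+z)
ca=lambda q:((q-[165,201])*5.556).round();cb=lambda q:((q-[251,206])*5.556+[400,0]).round()
for n,q in(("tipL in",(21,13.5,4)),("tipL out",(21,28,4)),("tipR in",(21,-13.5,4)),("tipR out",(21,-28,4)),("bridgeL",(0,28,49)),("bridgeR",(0,-28,49))):
    w=R(*q);print(n,ca(proj(a,w)),cb(proj(b,w)))
# tip height and position from side: rays at assumed z
for uv in((293.3,229.4),(293.3,242)): print(onz(b,*uv,p[2]-122.9))
# knob cap: circle centre estimates with z hypotheses
g=[onz(a,199.39,219.95,z)[:2].round(1) for z in(25,32,38)];h=[onz(b,276.09,244.13,z)[:2].round(1) for z in(25,32,38)];print(g,h)
```

```text
tipL in [145. 191.] [634. 188.]
tipL out [114. 190.] [633. 214.]
tipR in [202. 193.] [636. 140.]
tipR out [233. 194.] [637. 115.]
bridgeL [ 93. 238.] [687. 166.]
bridgeR [217. 243.] [689.  65.]
[457.14476907  77.86842476  76.13862478]
[457.89311618 117.21990737  76.13862478]
[array([499.1,  96.4]), array([498.9,  95.3]), array([498.7,  94.3])] [array([501.3,  95. ]), array([501.5,  99.2]), array([501.7, 102.8])]
```

Predicted prong tips fall on the observed ones (top (195–237,193), side x≈635), so the puller is centred on the TCP within about 1 mm. I fit the dial dots around the knob for a second estimate of the shaft's y.

Run:
```python
from h import *
for n,f,c,r in(("top","pics/top0.png",(200,220),(7.5,13)),("side","pics/side0.png",(276,246),(7.5,16))):
    im=grab(n);g=cv2.imread(f,0).astype(float);k=4
    G=cv2.resize(g,None,fx=k,fy=k,interpolation=cv2.INTER_CUBIC);
    loc=(G==cv2.dilate(G,np.ones((9,9))))&(G>70)
    v,u=np.nonzero(loc);u=(u+.5)/k-.5;v=(v+.5)/k-.5;d=np.hypot(u-c[0],v-c[1])
    s=(d>r[0])&(d<r[1]);P=np.array([onz(im,a,b,7)[:2] for a,b in zip(u[s],v[s])])
    C=np.array([500,96.])
    for _ in range(4):
        q=P[np.abs(np.hypot(*(P-C).T)-np.median(np.hypot(*(P-C).T)))<4]
        A=np.c_[2*q,np.ones(len(q))];x=np.linalg.lstsq(A,(q**2).sum(1),rcond=None)[0];C=x[:2]
    print(n,len(q),C,np.sqrt(x[2]+C@C),np.hypot(*(q-C).T).round(1))
```

```text
top 7 [498.54323099  94.98122774] 29.249438316193572 [29.1 29.1 29.9 29.4 28.8 29.  29.5]
side 7 [501.49982051  92.88985123] 28.68561141121481 [27.9 29.8 28.7 27.9 28.5 29.2 28.8]
```

Run:
```python
from h import *
print(to(458.5,97,139,-2.7))
```

```text
[2.206, 0.042, 6.005, -0.0, -0.0, -0.002]
```

Request:
send_rows(
  rows=[
    [[1.2,0,0,0,0,0],[2.2,0.05,0.5,0,0,0],[2.2,0.05,2,0,0,0],[2.2,0.05,3.5,0,0,0],[2.2,0.05,5,0,0,0],[2.2,0.05,5.7,0,0,0],[2.2,0.05,6,0,0,0],[2.2,0.05,6,0,0,0],[2.2,0.05,6,0,0,0]],
  ],
)

```text
clock: 7.9
eef_pos: [458.9, 97.5, 139.3]
tool_rot: [-3.141, -0.001, -0.047]
force: [0.3, 0.1, -2.1]
width: 15.1
gripper_force: 59.5
```

Run:
```python
from h import *
s=ctrl.read_state();print(s["force"],s["torque"]);print(to(458.5,97,139,-2.7))
```

```text
[ 0.28300407  0.07616002 -2.07712516] [-0.02692781 -0.03884881 -0.01124783]
[-0.037, 0.056, 0.034, -0.0, -0.001, -0.0]
```

Request:
send_rows(
  rows=[
    [[0,0.05,0.1,0,0,0],[0,0.05,0.2,0,0,0],[0,0.05,0.25,0,0,0],[0,0.05,0.25,0,0,0]],
  ],
)

```text
clock: 8.3
eef_pos: [458.4, 97.2, 136.5]
tool_rot: [-3.141, -0.0, -0.047]
force: [0.1, 0.1, -1.6]
width: 15.2
gripper_force: 59.5
```

Request:
send_rows(
  rows=[
    [[0,0,0.05,0,0,0],[0,0,0.05,0,0,0],[0,0,0.05,0,0,0]],
  ],
)

```text
clock: 8.6
eef_pos: [458.4, 97.1, 136.0]
tool_rot: [-3.142, 0.0, -0.047]
force: [0.2, -0.9, -1.2]
width: 15.0
gripper_force: 59.5
```

Request:
send_rows(
  rows=[
    [[0,0,0.05,0,0,0],[0,0,0.05,0,0,0],[0,0,0.05,0,0,0]],
  ],
)

```text
clock: 8.9
eef_pos: [458.3, 97.1, 135.4]
tool_rot: [-3.142, 0.0, -0.047]
force: [0.4, 0.4, -2.8]
width: 15.4
gripper_force: 59.5
```

Request:
send_rows(
  rows=[
    [[0,0,0.05,0,0,0],[0,0,0.05,0,0,0],[0,0,0.05,0,0,0]],
  ],
)

```text
clock: 9.2
eef_pos: [458.4, 97.1, 134.9]
tool_rot: [-3.142, 0.0, -0.047]
force: [0.6, 0.4, -1.8]
width: 14.9
gripper_force: 59.5
```

Request:
send_rows(
  rows=[
    [[0,0,0.05,0,0,0],[0,0,0.05,0,0,0],[0,0,0.05,0,0,0]],
  ],
)

```text
clock: 9.5
eef_pos: [458.4, 97.1, 134.5]
tool_rot: [-3.142, 0.0, -0.047]
force: [-0.5, 0.0, -1.7]
width: 15.2
gripper_force: 59.5
```

Request:
send_rows(
  rows=[
    [[0,0,0.05,0,0,0],[0,0,0.05,0,0,0],[0,0,0.05,0,0,0]],
  ],
)

```text
clock: 9.8
eef_pos: [458.4, 97.1, 134.1]
tool_rot: [-3.141, -0.0, -0.047]
force: [0.1, 0.8, 2.7]
width: 15.3
gripper_force: 60.3
```

Glass contact at TCP z≈134.2 (foot at z≈7.3, within the 4–9 range). I ease off slightly and slide in.

Request:
send_rows(
  rows=[
    [[0,0,-0.03,0,0,0],[0,0,-0.03,0,0,0],[0.3,0,-0.03,0,0,0],[0.6,0,-0.03,0,0,0],[1,0,-0.03,0,0,0],[1.4,0,-0.03,0,0,0],[1.4,0,-0.03,0,0,0],[1.4,0,-0.03,0,0,0]],
  ],
)

```text
clock: 10.6
eef_pos: [473.5, 96.3, 134.3]
tool_rot: [3.141, -0.002, -0.047]
force: [0.9, -0.3, -1.6]
width: 15.0
gripper_force: 59.7
```

Run:
```python
from h import *
a=grab("top");b=grab("side")
s=ctrl.read_state();print(s["force"],s["torque"],s["eef_pos"]);print(to(499,95.1,s["eef_pos"][2],-2.7))
f=lambda im,u,v:cv2.resize(np.asarray(im["pixels"])[v-27:v+27,u-36:u+36,::-1],(400,300),interpolation=cv2.INTER_CUBIC)
cv2.imwrite("pics/c6.png",np.hstack([f(a,201,228),f(b,287,243)]))
```

```text
[ 0.58773561  0.36413707 -0.80755061] [-0.03273217 -0.13060164  0.01604136] [473.02136088  96.36494096 134.33375513]
[2.601, 0.004, 0.004, 0.0, -0.001, -0.0]
```

View pics/c6.png

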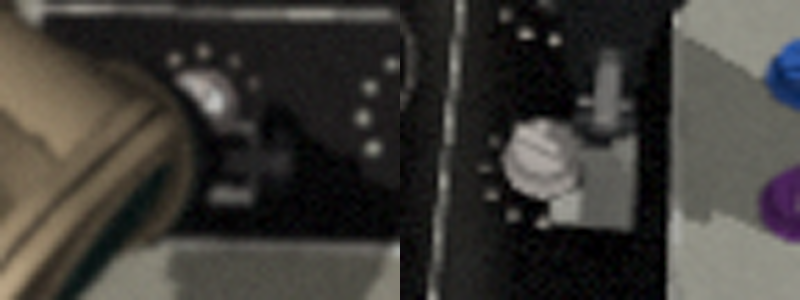

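The foot is on the glass and the prong tips are passing under the knob (side (565,205)). I continue towards the shaft.

Request:
send_rows(
  rows=[
    [[0.4,0,0,0,0,0],[0.8,0,0,0,0,0],[1.2,0,0,0,0,0],[1.5,0,0,0,0,0],[1.8,0,0,0,0,0],[2,0,0,0,0,0],[2,0,0,0,0,0],[2,0,0,0,0,0]],
  ],
)

```text
clock: 11.5
eef_pos: [492.8, 95.4, 134.3]
tool_rot: [3.141, -0.001, -0.047]
force: [-0.5, -0.8, -0.4]
width: 15.2
gripper_force: 59.7
```

Request:
send_rows(
  rows=[
    [[0.1,0,0,0,0,0],[0.2,0,0,0,0,0],[0.2,0,0,0,0,0],[0.2,0,0,0,0,0]],
  ],
)

```text
clock: 11.9
eef_pos: [494.2, 95.4, 134.2]
tool_rot: [-3.141, 0.0, -0.047]
force: [-0.8, -0.1, 0.0]
width: 15.1
gripper_force: 59.7
```

Request:
send_rows(
  rows=[
    [[0.07,0,0,0,0,0],[0.1,0,0,0,0,0],[0.1,0,0,0,0,0]],
  ],
)

```text
clock: 12.2
eef_pos: [495.4, 95.4, 134.3]
tool_rot: [-3.142, -0.0, -0.047]
force: [-2.4, -0.1, -1.0]
width: 15.2
gripper_force: 59.7
```

Request:
send_rows(
  rows=[
    [[0.05,0,0,0,0,0],[0.05,0,0,0,0,0],[0.05,0,0,0,0,0]],
  ],
)

```text
clock: 12.5
eef_pos: [495.9, 95.3, 134.3]
tool_rot: [-3.142, -0.0, -0.047]
force: [-0.2, 0.1, -0.1]
width: 15.0
gripper_force: 59.7
```

Not yet at the shaft, so I continue gently.

Request:
send_rows(
  rows=[
    [[0.05,0,0,0,0,0],[0.08,0,0,0,0,0],[0.08,0,0,0,0,0]],
  ],
)

```text
clock: 12.8
eef_pos: [496.7, 95.3, 134.3]
tool_rot: [3.142, -0.0, -0.047]
force: [-0.9, -0.1, -0.2]
width: 15.6
gripper_force: 59.7
```

Request:
send_rows(
  rows=[
    [[0.05,0,0,0,0,0],[0.05,0,0,0,0,0],[0.05,0,0,0,0,0]],
  ],
)

```text
clock: 13.1
eef_pos: [497.2, 95.3, 134.2]
tool_rot: [3.142, -0.0, -0.047]
force: [-0.6, 0.7, -0.7]
width: 15.3
gripper_force: 59.7
```

Request:
send_rows(
  rows=[
    [[0.05,0,0,0,0,0],[0.05,0,0,0,0,0],[0.05,0,0,0,0,0]],
  ],
)

```text
clock: 13.4
eef_pos: [497.7, 95.2, 134.3]
tool_rot: [-3.142, -0.0, -0.047]
force: [-1.7, -0.3, 0.8]
width: 15.2
gripper_force: 59.7
```

Request:
send_rows(
  rows=[
    [[0.05,0,0,0,0,0],[0.05,0,0,0,0,0],[0.05,0,0,0,0,0]],
  ],
)

```text
clock: 13.7
eef_pos: [498.2, 95.2, 134.3]
tool_rot: [-3.142, -0.0, -0.047]
force: [-0.3, -0.1, -0.0]
width: 15.3
gripper_force: 59.7
```

Request:
send_rows(
  rows=[
    [[0.05,0,0,0,0,0],[0.05,0,0,0,0,0],[0.05,0,0,0,0,0]],
  ],
)

```text
clock: 14.0
eef_pos: [498.6, 95.2, 134.3]
tool_rot: [-3.142, -0.0, -0.047]
force: [-0.6, -0.3, -0.0]
width: 15.2
gripper_force: 59.7
```

Request:
send_rows(
  rows=[
    [[0.05,0,0,0,0,0],[0.05,0,0,0,0,0],[0.05,0,0,0,0,0]],
  ],
)

```text
clock: 14.3
eef_pos: [499.1, 95.2, 134.2]
tool_rot: [-3.142, 0.0, -0.047]
force: [-1.6, 0.4, -0.7]
width: 15.3
gripper_force: 59.7
```

Request:
send_rows(
  rows=[
    [[0.05,0,0,0,0,0],[0.05,0,0,0,0,0],[0.05,0,0,0,0,0]],
  ],
)

```text
clock: 14.6
eef_pos: [499.7, 95.1, 134.3]
tool_rot: [3.142, -0.0, -0.047]
force: [-1.5, 0.2, 0.7]
width: 15.1
gripper_force: 59.7
```

Request:
send_rows(
  rows=[
    [[0.03,0,0,0,0,0],[0.03,0,0,0,0,0],[0.03,0,0,0,0,0]],
  ],
)

```text
clock: 14.9
eef_pos: [499.8, 95.2, 134.3]
tool_rot: [-3.142, 0.0, -0.047]
force: [-2.1, 0.3, -0.2]
width: 15.3
gripper_force: 59.7
```

Request:
send_rows(
  rows=[
    [[0.03,0,0,0,0,0],[0.03,0,0,0,0,0],[0.03,0,0,0,0,0]],
  ],
)

```text
clock: 15.2
eef_pos: [500.0, 95.1, 134.2]
tool_rot: [-3.141, 0.001, -0.047]
force: [-2.0, 0.4, 0.6]
width: 15.2
gripper_force: 59.8
```

Request:
send_rows(
  rows=[
    [[0.03,0,0,0,0,0],[0.03,0,0,0,0,0],[0.03,0,0,0,0,0]],
  ],
)

```text
clock: 15.5
eef_pos: [500.2, 95.1, 134.2]
tool_rot: [-3.142, 0.001, -0.047]
force: [-3.8, -0.6, 1.4]
width: 15.2
gripper_force: 59.9
```

The throat bears on the collar with about 3 N at x=500.2, as predicted. I pull straight up slowly.

Request:
send_rows(
  rows=[
    [[0,0,-0.05,0,0,0],[0,0,-0.1,0,0,0],[0,0,-0.15,0,0,0],[0,0,-0.2,0,0,0],[0,0,-0.25,0,0,0],[0,0,-0.3,0,0,0],[0,0,-0.35,0,0,0],[0,0,-0.4,0,0,0]],
  ],
)

```text
clock: 16.3
eef_pos: [500.3, 95.2, 138.1]
tool_rot: [-3.142, 0.001, -0.047]
force: [-2.5, 0.7, -8.0]
width: 15.4
gripper_force: 58.6
```

Request:
send_rows(
  rows=[
    [[0,0,-0.05,0,0,0],[0,0,-0.1,0,0,0],[0,0,-0.15,0,0,0],[0,0,-0.2,0,0,0],[0,0,-0.25,0,0,0],[0,0,-0.3,0,0,0],[0,0,-0.35,0,0,0],[0,0,-0.4,0,0,0]],
  ],
)

```text
clock: 17.1
eef_pos: [500.8, 95.0, 142.8]
tool_rot: [-3.141, -0.001, -0.047]
force: [-2.5, -0.4, -6.6]
width: 15.3
gripper_force: 60.2
```

Request:
send_rows(
  rows=[
    [[0,0,-0.05,0,0,0],[0,0,-0.1,0,0,0],[0,0,-0.15,0,0,0],[0,0,-0.2,0,0,0],[0,0,-0.25,0,0,0],[0,0,-0.3,0,0,0],[0,0,-0.35,0,0,0],[0,0,-0.4,0,0,0]],
  ],
)

```text
clock: 17.9
eef_pos: [501.7, 94.9, 146.9]
tool_rot: [3.142, -0.003, -0.048]
force: [-0.1, 0.0, -2.3]
width: 15.1
gripper_force: 60.8
```

Request:
send_rows(
  rows=[
    [[0,0,-0.1,0,0,0],[0,0,-0.2,0,0,0],[0,0,-0.35,0,0,0],[0,0,-0.5,0,0,0],[0,0,-0.7,0,0,0],[0,0,-1.0,0,0,0],[0,0,-1.4,0,0,0],[0,0,-1.8,0,0,0],[0,0,-2.0,0,0,0],[0,0,-2.0,0,0,0]],
  ],
)

```text
clock: 18.9
eef_pos: [500.7, 95.1, 166.6]
tool_rot: [-3.141, -0.001, -0.047]
force: [0.3, -0.1, -2.3]
width: 15.2
gripper_force: 60.8
```

Run:
```python
from h import *
a=grab("top");b=grab("side")
s=ctrl.read_state();print(s["clock"],s["force"],s["torque"],s["eef_pos"],s["tool_rot"])
f=lambda im,u,v:cv2.resize(np.asarray(im["pixels"])[v-27:v+27,u-36:u+36,::-1],(400,300),interpolation=cv2.INTER_CUBIC)
cv2.imwrite("pics/c7.png",np.hstack([f(a,201,228),f(b,279,240)]))
```

```text
19.0 [-1.04208    -0.24842901 -1.72526149] [-0.01596789  0.00320203  0.02247968] [500.46681149  95.19348319 166.26878065] [-3.14147516e+00  6.55165493e-05 -4.71079734e-02]
```

View pics/c7.png

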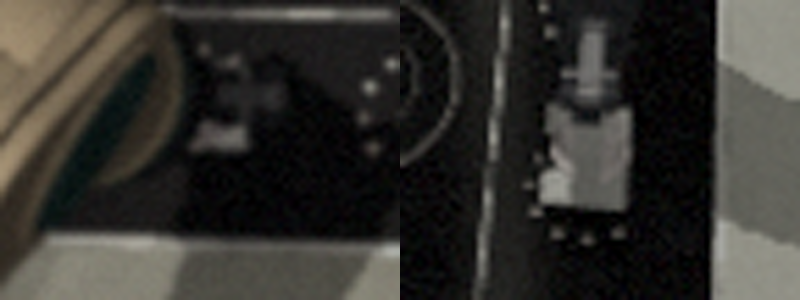

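The knob sits in the puller, its rim visible on both sides of the near leg (565,150)/(620,150), and it has come clear of the shaft. I lift on and carry it slowly to the -x half of the tray.

Request:
send_rows(
  rows=[
    [[0,0,-0.3,0,0,0],[0,0,-0.8,0,0,0],[0,0,-1.4,0,0,0],[0,0,-2.0,0,0,0],[0,0,-2.6,0,0,0],[0,0,-3.2,0,0,0],[0,0,-3.7,0,0,0],[0,0,-4,0,0,0],[0,0,-4.2,0,0,0],[0,0,-4.2,0,0,0]],
  ],
)

```text
clock: 20.0
eef_pos: [500.6, 95.1, 208.4]
tool_rot: [-3.141, -0.0, -0.047]
force: [0.4, -0.8, -2.9]
width: 15.6
gripper_force: 60.8
```

Run:
```python
from h import *
a=grab("top");b=grab("side")
for p in[(238,301),(351,300),(357,377),(234,374)]: print("side tray top corners",onz(b,*p,50)[:2].round())
print(to(405,330,208,-2.7));
```

```text
side tray top corners [593. 273.]
side tray top corners [319. 258.]
side tray top corners [327. 428.]
side tray top corners [589. 435.]
[-10.64, -23.01, 0.018, -0.0, 0.0, -0.0]
```

Request:
send_rows(
  rows=[
    [[-0.2,-0.4,0,0,0,0],[-0.5,-1.2,0,0,0,0],[-1,-2.2,0,0,0,0],[-1.5,-3.4,0,0,0,0],[-2.1,-4.6,0,0,0,0],[-2.6,-5.8,0,0,0,0],[-3.2,-7,0,0,0,0],[-3.7,-8.2,0,0,0,0],[-4.2,-9.4,0,0,0,0],[-4.8,-10.6,0,0,0,0]],
  ],
)

```text
clock: 21.1
eef_pos: [457.3, 204.3, 208.3]
tool_rot: [-3.142, -0.0, -0.047]
force: [-1.0, 0.4, -1.9]
width: 15.2
gripper_force: 61.0
```

Request:
send_rows(
  rows=[
    [[-0.5,-1.2,0,0,0,0],[-1.1,-2.4,0,0,0,0],[-1.6,-3.6,0,0,0,0],[-2.2,-4.8,0,0,0,0],[-2.7,-6,0,0,0,0],[-3.3,-7.2,0,0,0,0],[-3.8,-8.4,0,0,0,0],[-4.3,-9.6,0,0,0,0],[-4.7,-10.6,0,0,0,0],[-5.1,-11.5,0,0,0,0]],
  ],
)

```text
clock: 22.1
eef_pos: [411.7, 321.5, 208.2]
tool_rot: [3.142, -0.0, -0.047]
force: [-1.4, -0.2, -2.7]
width: 15.2
gripper_force: 60.9
```

Request:
send_rows(
  rows=[
    [[-0.3,-0.6,0,0,0,0],[-0.5,-1,0,0,0,0],[-0.6,-1.3,0,0,0,0],[-0.6,-1.3,0,0,0,0],[-0.6,-1.3,0,0,0,0]],
  ],
)

```text
clock: 22.6
eef_pos: [406.9, 333.4, 208.3]
tool_rot: [3.141, -0.0, -0.048]
force: [-0.1, -0.3, -2.8]
width: 14.8
gripper_force: 60.9
```

Run:
```python
from h import *
a=grab("top");b=grab("side")
s=ctrl.read_state();print(s["clock"],s["force"],s["torque"],s["eef_pos"],s["tool_rot"])
f=lambda im,u,v:cv2.resize(np.asarray(im["pixels"])[v-45:v+45,u-60:u+60,::-1],(400,300),interpolation=cv2.INTER_CUBIC)
cv2.imwrite("pics/c8.png",np.hstack([f(a,112,240),f(b,300,325)]))
```

```text
22.7 [-0.17100152 -0.3974128  -2.70605408] [-0.02421965  0.02199717  0.00057791] [406.91826346 333.34645434 208.3444932 ] [ 3.14146060e+00 -1.34510082e-04 -4.80628359e-02]
```

View pics/c8.png

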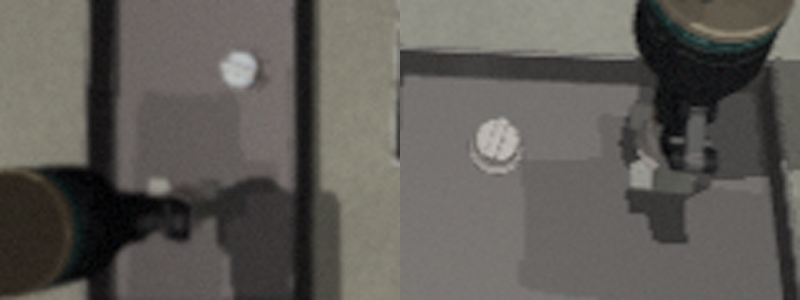

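The puller is over the open -x half of the tray, with the knob's rounded rim at (645,120) and weight 2.7 N (puller plus knob). I lower it.

Request:
send_rows(
  rows=[
    [[0,0,0.3,0,0,0],[0,0,1,0,0,0],[0,0,1.9,0,0,0],[0,0,2.9,0,0,0],[0,0,3.9,0,0,0],[0,0,4.9,0,0,0],[0,0,5.8,0,0,0],[0,0,6.5,0,0,0],[0,0,7,0,0,0],[0,0,7.2,0,0,0]],
  ],
)

```text
clock: 23.7
eef_pos: [406.6, 333.7, 135.8]
tool_rot: [3.141, 0.0, -0.047]
force: [0.0, 0.3, -3.1]
width: 15.3
gripper_force: 60.9
```

Request:
send_rows(
  rows=[
    [[0,0,0.05,0,0,0],[0,0,0.1,0,0,0],[0,0,0.15,0,0,0],[0,0,0.2,0,0,0],[0,0,0.2,0,0,0]],
  ],
)

```text
clock: 24.2
eef_pos: [406.7, 333.9, 134.4]
tool_rot: [-3.141, -0.0, -0.047]
force: [0.5, 0.4, -1.6]
width: 15.2
gripper_force: 60.9
```

Request:
send_rows(
  rows=[
    [[0,0,0.05,0,0,0],[0,0,0.1,0,0,0],[0,0,0.15,0,0,0],[0,0,0.15,0,0,0]],
  ],
)

```text
clock: 24.6
eef_pos: [406.6, 333.8, 132.7]
tool_rot: [3.142, 0.0, -0.047]
force: [0.1, -1.1, -2.3]
width: 15.5
gripper_force: 60.9
```

Request:
send_rows(
  rows=[
    [[0,0,0.05,0,0,0],[0,0,0.1,0,0,0],[0,0,0.1,0,0,0]],
  ],
)

```text
clock: 24.9
eef_pos: [406.6, 333.8, 131.7]
tool_rot: [3.141, 0.0, -0.047]
force: [-0.6, 0.3, -3.0]
width: 15.2
gripper_force: 60.9
```

Request:
send_rows(
  rows=[
    [[0,0,0.05,0,0,0],[0,0,0.08,0,0,0],[0,0,0.08,0,0,0]],
  ],
)

```text
clock: 25.2
eef_pos: [406.6, 333.8, 130.9]
tool_rot: [3.142, 0.0, -0.047]
force: [-0.2, 0.1, -2.3]
width: 15.0
gripper_force: 60.9
```

Request:
send_rows(
  rows=[
    [[0,0,0.04,0,0,0],[0,0,0.04,0,0,0],[0,0,0.04,0,0,0]],
  ],
)

```text
clock: 25.5
eef_pos: [406.7, 333.8, 130.6]
tool_rot: [-3.141, -0.0, -0.047]
force: [0.2, 0.1, -2.4]
width: 15.1
gripper_force: 61.1
```

Request:
send_rows(
  rows=[
    [[0,0,0.05,0,0,0],[0,0,0.05,0,0,0],[0,0,0.05,0,0,0]],
  ],
)

```text
clock: 25.8
eef_pos: [406.9, 333.9, 130.5]
tool_rot: [-3.141, -0.0, -0.047]
force: [-1.3, 0.7, 5.4]
width: 15.0
gripper_force: 61.9
```

Touchdown at the expected height (TCP 130.5). I ease off and open.

Request:
send_rows(
  rows=[
    [[0,0,-0.04,0,0,0],[0,0,-0.04,0,0,0],[0,0,-0.04,0,0,0]],
  ],
)

```text
clock: 26.1
eef_pos: [406.8, 333.9, 130.6]
tool_rot: [-3.141, -0.0, -0.047]
force: [-1.0, -0.2, 3.7]
width: 15.2
gripper_force: 61.7
```

Request:
send_rows(
  rows=[
    [[0,0,0,0,0,0],[0,0,0,0,0,0],[0,0,0,0,0,0],[0,0,0,0,0,0],[0,0,0,0,0,0],[0,0,0,0,0,0]],
  ],
  grip=110,
)

```text
clock: 26.7
eef_pos: [406.7, 333.8, 130.4]
tool_rot: [3.142, 0.0, -0.047]
force: [-0.4, -0.0, 0.6]
width: 48.6
gripper_force: 0.0
```

Request:
send_rows(
  rows=[
    [[0,0,-0.3,0,0,0],[0,0,-1,0,0,0],[0,0,-2,0,0,0],[0,0,-4,0,0,0],[0,0,-7,0,0,0],[0,0,-11,0,0,0],[0,0,-15,0,0,0],[0,0,-15,0,0,0]],
  ],
)

```text
clock: 27.5
eef_pos: [409.3, 334.3, 286.0]
tool_rot: [-3.135, -0.007, -0.048]
force: [-0.4, 0.3, -0.2]
width: 48.7
gripper_force: 0.0
```

Run:
```python
from h import *
a=grab("top");b=grab("side")
s=ctrl.read_state();print(s["clock"],s["force"],s["eef_pos"],s["width"])
f=lambda im,u,v,w:cv2.resize(np.asarray(im["pixels"])[v-int(.75*w):v+int(.75*w),u-w:u+w,::-1],(400,300),interpolation=cv2.INTER_CUBIC)
cv2.imwrite("pics/c9.png",np.vstack([np.hstack([f(a,112,250,40),f(b,315,330,40)]),np.hstack([f(a,230,180,128),f(b,230,240,128)])]))
```

```text
27.6 [-0.60162254 -0.32112481 -0.17924544] [406.72924039 334.06650817 281.8259312 ] 48.70343525588513
```

View pics/c9.png

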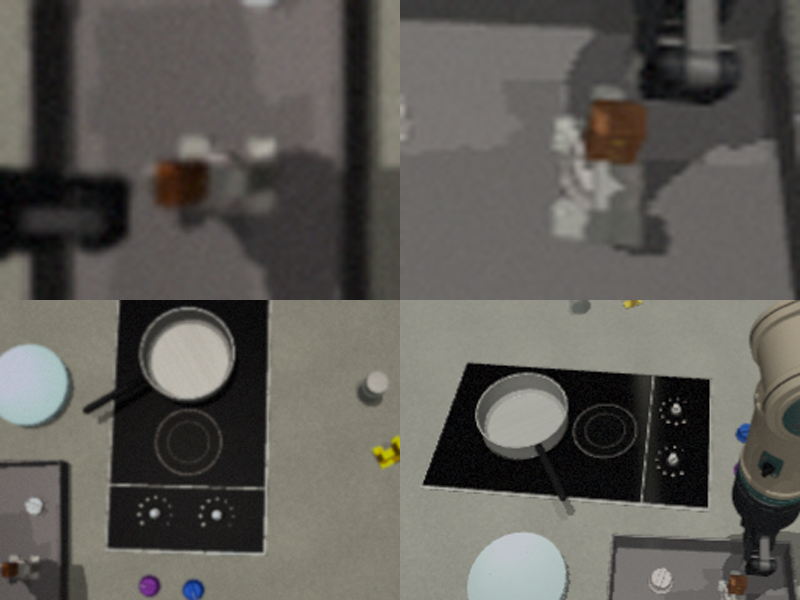

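The puller stands upright in the tray (handle at (180,183) top, (615,130) side) with the knob between its legs at (575,185). Both shafts are now bare, and the saucepan, plates and shaker have not moved. The gripper is clear, so I hand in.

```bash
python3 -c "
from cell import ctrl
print(ctrl.finish_job())"
```

```text
the job is handed in; nothing more can be done
None
```

The job is handed in after 27.6 s: I pulled the knob straight up off its shaft with the puller, which now stands upright in the wash tray with the knob still in it, the gripper clear and the saucepan, plates and shaker unmoved.

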